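# Close the nozzle drawer and press the guarded lever

## Robot

A 6-joint arm with a two-finger parallel gripper is mounted at the origin on the work surface. World frame = base frame: x ahead of the robot, y to its left, z up, the work surface at z = 0. Lengths are in mm, angles in rad, forces in N, time in s.
With the tool pointing down it reaches from about 350 to 725 mm from the base axis. Payload 4.3 kg.
Tool frame: the origin (TCP) lies at the very end of the fingers, on their centre line; the grasp point (between the pads) lies 19 mm behind it; x points along the fingers, z is the direction in which the jaws open and shut, and the axes are right-handed (so a half turn about x gives the same grasp; the last joint's range is limited). The gripper opens to 85 mm and grips with 20 to 120 N. Pads are 22 mm wide; open, the fingers measure 114 mm over their backs; the gripper's body (76 mm by 85 mm) begins 54 mm behind the grasp point. The pads swing forward as they close: fully open they stand 13 mm farther back than shut.
Start: joints at [-1.431, 0.377, 0.081, 1.274, 0, 1.46], TCP at [142.155, -557.188, 231.329] pointing down, gripper open.
Joint ranges: [-2.72, 2.72], [-0.84, 1.66], [-1.02, 1.22], [-1.77, 2.12], [-1.37, 1.28], [-3.14, 3.14]. Speed limits (rad/s): [2.57, 2.57, 3.14, 3.14, 3.14, 3.14].

## Interface

Orientations are given as a rotation vector (axis times angle).
In Python, from station import arm gives the robot as it stands.
- The arm moves only by the tool play_rows, never from a script. Its argument "moves" is a list of rows, each a list of 3 entries, a list of its own where there are three numbers: the shift along the world's x, y, z in m, then the turn, a rotation vector about the world's x, y, z in degrees, then the opening, from 0 (shut) to 1 (fully open). In form: [[[tx, ty, tz], [ax, ay, az], jaw], ...]. A call has 1 to 8 rows; each row is the pose to reach, as a shift and turn from the pose commanded when the call began; what a row does not reach only later rows make up. A row lasts 1/10 s, in which the tool goes at most 50 mm and 8.59 degrees, less where a joint would pass 70% of its speed; a pose out of reach is approached as far as the arm can. A call with a gripper value outside its range is refused whole. The fingers move at their own pace and stop on an object; "squeeze" is the grip in N (left out, the last holds). Time passes only in rows, so rows that repeat a pose let the fingers close. It gives the time, the measured TCP pose, the force and the opening at its end, in the units of the state.
- arm.observe(): the state, without advancing time (a new reading comes with each control period).
- arm.get_image(name): name is "scene" or "top" or "wrist"; returns the picture (384x512x3 uint8, red, green, blue); there is no depth.
- arm.camera_params(name): a dict with "vfov" (degrees; the focal length in pixels is half the picture's height over the tangent of half this angle, whatever the lens; pixels are square), "cx", "cy" (the principal point, pixels), "world_to_cam" (4x4, takes a point from world to camera coordinates). Camera axes: x right, y down, z forward; pixel columns grow to the right and rows downward; lengths in mm; the calibration is good to about 2 mm. A picture is of the moment at which its call begins: read the wrist's pose just before it. camera_params takes no time and is no camera call; for the wrist camera it gives the pose at the moment of the call.
- arm.finish_job(): hands the job in, once; it reports no verdict.
The state is a dict: "t": time; "qpos": joint angles; "dq": joint speeds; "tau": joint torques, N m; "tool_pos": TCP position; "orientation": TCP orientation; "contact_force": force on the tool from outside, world axes, zero at the start; "moment": the same for the moment, N m; "gripper_width": opening from 0.0 (shut) to 1.0 (fully open).
Only numpy, scipy, OpenCV 4.12 (cv2) and the standard library are available. Lean on these libraries where they do the work, as an engineer would, in place of code of your own. Each camera call takes 0.05 s, during which the arm holds its last target.

## Task

Push the half-open steel drawer of the grey seating cell fully home, then reach down through the window of the yellow guard and press the red lever all the way down to its stop, without touching the guard. Come back out of the window leaving the drawer shut and the lever down; do not pick anything up, and leave the loose nozzle parts on the shelf where they stand.

Things in the scene. Friction and masses are not known exactly. Their poses are not given: they have to be found in the camera images.
- cell: Grey seating cell bolted to the shelf, housing 180 (x) x 150 (y) x 60 mm high, with drawer, guard, lever and gauge; its place and yaw vary. Origin: centre of its underside, on the shelf. x: level, from the drawer side to the back, the direction in which the drawer is pushed shut; y: to the left; z: up.
- guard: Yellow guard on the cell, not to be touched: a level square frame, 104 x 104 mm outside, window 80 x 80 mm clear, 8 mm thick, upper face 116 mm above the shelf, on corner posts with side and front bars. Origin: centre of the window, in the upper face; axes as the cell's. Its front edge lies 69 mm behind (+x) the outer face of the shut drawer.
- drawer_face (a point): Centre of the flat outer face of the drawer's bare steel front: 112 mm wide along the cell's y, from 7 to 53 mm above the shelf (point at 30 mm), facing the cell's -x. With the drawer shut this point lies 121 mm towards -x from the guard's origin and 111 mm from the cell's, on the centre line. The space before it is free.
- drawer (a joint): Drawer opening in m: 0 fully home (a hard stop), 0.08 fully out; it starts 0.04 to 0.07 open. Slides along the cell's x with about 2 N of friction plus slight damping, has no spring and stays where it is left. A white ceramic disc-core pair is fixed in its nest.
- lever_pad (a point): Centre of the upper face of the red lever paddle (36 x 36 x 8 mm), in the middle of the window seen from above. Up: 11 mm below the frame's upper face (105 mm above the shelf). Down at the stop: about 22 mm lower, 1 to 2 mm farther towards +x of the cell, and tilted 0.3 rad.
- lever (a joint): Lever angle in rad: 0 up (start), 0.30 down at its hard stop. Hinged 73 mm behind (+x of) the paddle's centre. Takes about 4 N down on the paddle's centre, has no spring and stays where it is left. The red pointer of the chrome gauge at the left of the cell (64 mm across, face up, 48 mm high) turns with it.
- core_a_c (a point): Green plastic swirl core, 24 mm diameter, 24 mm high, left of the drawer front, standing loose on the shelf; the point is its centre, half-way up; not part of the job, to be left where it stands
- core_b_c (a point): Green plastic swirl core, 24 mm diameter, 24 mm high, right of the drawer front, standing loose on the shelf; the point is its centre, half-way up; not part of the job, to be left where it stands
- manifold_c (a point): Heavy brass five-way manifold, 130 x 36 x 50 mm high, right of the cell, standing loose on the shelf; the point is its centre, half-way up; not part of the job, to be left where it stands
- spare_pair_c (a point): White ceramic disc-core pair, 22 mm diameter, 11 mm high, left of the cell, standing loose on the shelf; the point is its centre, half-way up; not part of the job, to be left where it stands

How it is judged:
By the outcome, as a careful person would: the job done as asked, in the order asked, and still so for the second after the job is handed in, with the robot touching nothing.
It also fails if it takes over 45 s, if anything falls off the work surface, if the arm or the gripper's body presses on something with over 40 N, if the wrist force passes 120 N, or if a joint passes its speed limit or range.

## Working session

There is one attempt and no reset: what is moved stays moved. The work goes in short steps, Python scripts to look and compute and a tool call to move; the robot and the scene stay as the last step left them, time stands still between calls to the robot, and variables do not carry over. Pictures are saved under pics/ and viewed, and the job is handed in when it is done.

Besides the shell and the picture viewer there is one more tool, called after "Emit:" as name([rows], argument=value, ...), one row to a line, values as JSON. play_rows: Moves the arm, as the interface text tells. Its arguments: {"type":"object","properties":{"moves":{"type":"array"},"squeeze":{"type":"number"}},"required":["moves"]}

```bash
ls; mkdir -p pics
python3 - <<'E'
from station import arm
import cv2,numpy as np
print(arm.observe())
for n in ("scene","top","wrist"):
    p=arm.camera_params(n);print(n,p)
    im=arm.get_image(n);cv2.imwrite(f"pics/{n}0.png",im[:,:,::-1])
E
```

```text
pics
{'t': 0.0, 'qpos': array([-1.43133612e+00,  3.78090515e-01,  7.96402953e-02,  1.27438568e+00,
        1.75516635e-05,  1.46047733e+00]), 'dq': array([ 0.00124619,  0.00113858, -0.00013836,  0.00098229,  0.00012116,
        0.00031732]), 'tau': array([-2.74377180e-04, -4.63605630e+01,  2.69873303e+01,  2.09456531e-02,
       -1.79011954e-04,  1.03010752e-06]), 'tool_pos': array([ 142.04488197, -556.51483543,  230.35076688]), 'orientation': array([ 1.02466412,  1.31855061, -1.02227257]), 'contact_force': array([0.4349489 , 0.31506315, 0.00073238]), 'moment': array([ 0.05221928, -0.00424401, -0.01263551]), 'gripper_width': 0.9978202170156086}
scene {'vfov': 53.33653732875558, 'cx': 252.97889985414022, 'cy': 194.50846460903645, 'world_to_cam': array([[-5.73133333e-01,  8.19394120e-01, -1.05574398e-02,
         3.46787392e+02],
       [ 5.93624858e-01,  4.06266434e-01, -6.94663308e-01,
        -3.02664720e+02],
       [-5.64913897e-01, -4.04401856e-01, -7.19257554e-01,
         1.08355898e+03],
       [ 0.00000000e+00,  0.00000000e+00,  0.00000000e+00,
         1.00000000e+00]])}
top
[... 181 characters left out ...]
       [-9.81480417e-01, -7.32192146e-03, -1.91422517e-01,
         6.41133874e+02],
       [ 1.91390493e-01,  4.85599523e-03, -9.81501961e-01,
         9.00471012e+02],
       [ 0.00000000e+00,  0.00000000e+00,  0.00000000e+00,
         1.00000000e+00]])}
wrist {'vfov': 69.70852421103305, 'cx': 253.61892839756118, 'cy': 194.02193639807703, 'world_to_cam': array([[ 2.47190491e-01, -9.68966178e-01, -1.18647907e-03,
        -5.73252217e+02],
       [-9.33202523e-01, -2.38396163e-01,  2.68887188e-01,
        -3.52849351e+01],
       [-2.60825443e-01, -6.53591308e-02, -9.63170947e-01,
         3.77427397e+02],
       [ 0.00000000e+00,  0.00000000e+00,  0.00000000e+00,
         1.00000000e+00]])}
```

View pics/scene0.png

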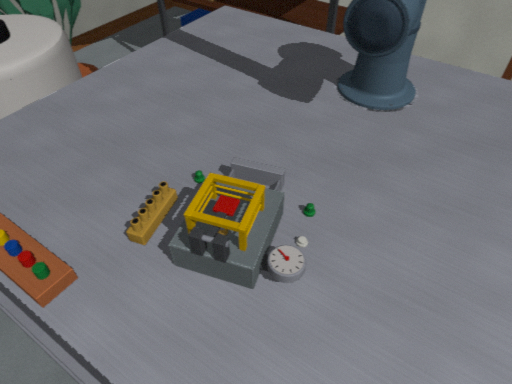

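View pics/top0.png

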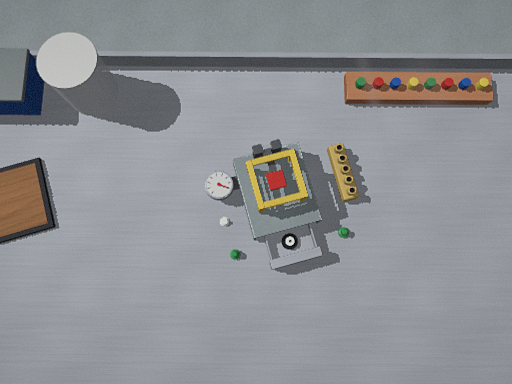

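View pics/wrist0.png

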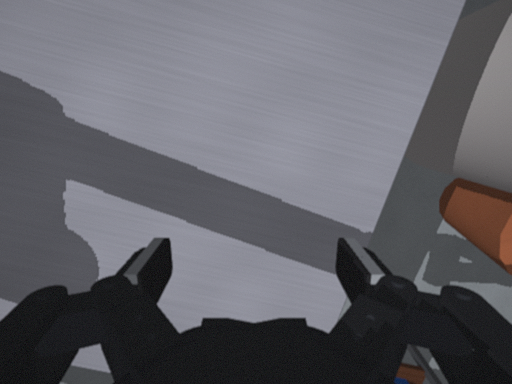

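The scene picture shows the cell at about (230,220), with the drawer open toward the robot. In the top picture the guard is at about (277,180), the red paddle at (276,180) and the drawer front at (295,257). I'll zoom in on these.

Run:
```python
import cv2
a=cv2.imread("pics/top0.png")[130:280,200:370]
cv2.imwrite("pics/topz.png",cv2.resize(a,None,fx=4,fy=4,interpolation=cv2.INTER_CUBIC))
a=cv2.imread("pics/scene0.png")[155:295,120:330]
cv2.imwrite("pics/scenez.png",cv2.resize(a,None,fx=3.8,fy=3.8,interpolation=cv2.INTER_CUBIC))
```

```text
(no output)
```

View pics/topz.png

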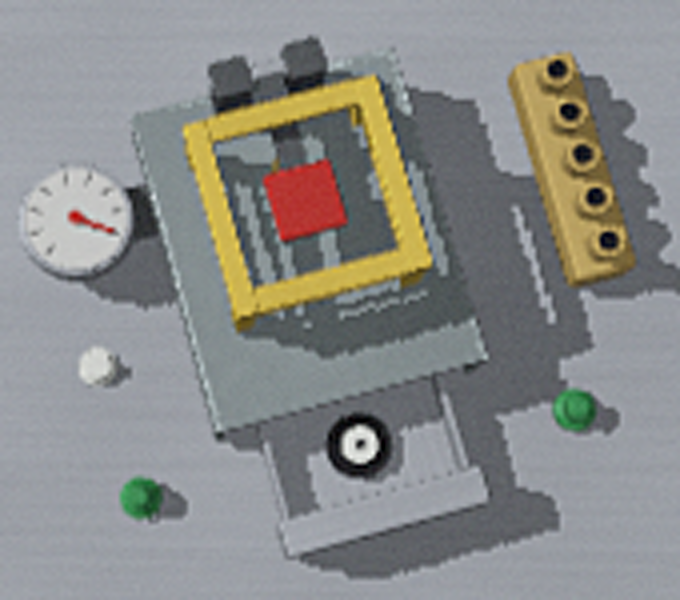

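View pics/scenez.png

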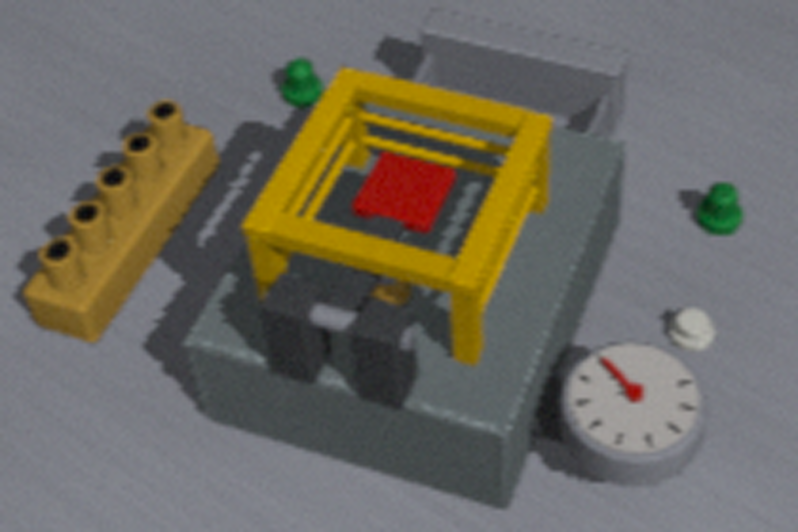

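```bash
cat > h.py <<'E'
import numpy as np
from station import arm
from scipy.optimize import least_squares
def cam(n):
    p=arm.camera_params(n);f=192/np.tan(np.radians(p['vfov']/2));return p,f
def proj(n,P,c=None):
    p,f=c or cam(n);P=np.atleast_2d(P);q=P@p['world_to_cam'][:3,:3].T+p['world_to_cam'][:3,3]
    return np.c_[p['cx']+f*q[:,0]/q[:,2],p['cy']+f*q[:,1]/q[:,2]]
def back(n,uv,z,c=None):
    p,f=c or cam(n);uv=np.atleast_2d(uv);d=np.c_[(uv[:,0]-p['cx'])/f,(uv[:,1]-p['cy'])/f,np.ones(len(uv))]
    R=p['world_to_cam'][:3,:3];t=p['world_to_cam'][:3,3];o=-R.T@t;d=d@R
    return o+d*((z-o[2])/d[:,2])[:,None]
def w(pose,L):
    x,y,a=pose;L=np.atleast_2d(L);c,s=np.cos(a),np.sin(a)
    return np.c_[x+c*L[:,0]-s*L[:,1],y+s*L[:,0]+c*L[:,1],L[:,2]]
E
python3 - <<'E'
from h import *
# order BL BR FR FL outer, inner
sg=np.array([[1,1],[1,-1],[-1,-1],[-1,1]])
L=np.r_[np.c_[sg*52,np.full(4,116)],np.c_[sg*40,np.full(4,116)]]
T=(np.array([[185,127],[380,77],[430,260],[236,318],[213,142],[361,104],[398,247],[253,290]])+.5)/4-.5+[200,130]
S=(np.array([[465,287],[247,228],[345,70],[550,117],[455,259],[275,213],[357,101],[522,132]])+.5)/3.8-.5+[120,155]
for n,U in(("top",T),("scene",S)):
    r=least_squares(lambda q:(proj(n,w(q,L))-U).ravel(),[600,-60,.2])
    print(n,r.x,np.abs(r.fun).max());print(np.round(r.fun.reshape(-1,2),1).tolist())
D=(np.array([[280,520],[487,470],[490,497],[290,555]])+.5)/4-.5+[200,130]
print(back("top",D[:2],53),back("top",D[2:],53),back("top",D[2:],7))
def rr(q): return np.r_[(proj("top",w(q,L))-T).ravel(),(proj("scene",w(q,L))-S).ravel()]
r=least_squares(rr,[600,-60,.2]);q=r.x;print(q)
for o in(0,40,50,60,70): print(o,proj("top",w(q,[[-121-o,56,53],[-121-o,-56,53],[-121-o,-56,7],[-121-o,56,7]])).round(1).tolist())
E
```

```text
top [ 6.63726134e+02 -1.11698285e+01  2.68504044e-01] 1.5320597744564566
[[-0.6, -0.5], [-0.8, -0.6], [0.9, 1.4], [-0.2, -0.0], [-0.5, -0.3], [-0.0, -0.5], [1.5, 0.5], [-0.3, -0.2]]
scene [ 6.67042700e+02 -1.02903642e+01  2.63684106e-01] 2.906221134618022
[[1.8, 1.3], [-2.1, -0.3], [-0.8, -0.7], [1.2, 0.6], [-0.1, 0.9], [0.7, 0.2], [-0.5, -2.9], [-0.4, -0.3]]
[[ 5.02254347e+02  2.17779802e-01  5.30000000e+01]
 [ 5.29379158e+02 -1.09467478e+02  5.30000000e+01]] [[ 515.17850159 -110.74201374   53.        ]
 [ 484.07774037   -5.04112329   53.        ]] [[ 518.00235408 -117.78442838    7.        ]
 [ 485.40143936   -6.98502732    7.        ]]
[ 6.65436112e+02 -1.09523401e+01  2.65671951e-01]
0 [[264.4, 244.5], [315.1, 231.1], [312.3, 233.4], [263.9, 246.2]]
40 [[269.3, 262.9], [320.4, 249.3], [317.3, 250.8], [268.6, 263.8]]
50 [[270.6, 267.6], [321.7, 253.9], [318.6, 255.1], [269.8, 268.2]]
60 [[271.8, 272.2], [323.1, 258.5], [319.9, 259.6], [271.0, 272.7]]
70 [[273.1, 276.9], [324.4, 263.1], [321.1, 264.0], [272.2, 277.1]]
```

Run:
```python
from h import *
from scipy.spatial.transform import Rotation as R
s=arm.observe();r=R.from_rotvec(s['orientation']);print(r.as_matrix().round(3),s['tool_pos'])
z=r.as_matrix()[:,2];a=np.arctan2(z[1],z[0]);print(np.degrees(a))
for t in(.2657+np.pi/2,.2657-np.pi/2): print(np.degrees(t-a), s['qpos'][5])
q=[665.4,-11,.2657]
print(w(q,[[-237,0,120],[-237,0,24],[-121,0,24]]).round(1))
```

```text
[[-0.     0.969  0.247]
 [ 0.002  0.247 -0.969]
 [-1.     0.    -0.002]] [ 142.07659717 -556.66629644  230.56045942]
-75.68799462361325
180.91148324023922 1.460482246074298
0.9114832402392217 1.460482246074298
[[436.7 -73.2 120. ]
 [436.7 -73.2  24. ]
 [548.6 -42.8  24. ]]
```

Emit:
play_rows([
  [[0.01,0.016,0],[0,0,0.9],0],
  [[0.03,0.05,0],[0,0,0.9],0],
  [[0.05,0.082,0],[0,0,0.9],0],
  [[0.072,0.118,0],[0,0,0.9],0],
  [[0.094,0.154,0],[0,0,0.9],0],
  [[0.116,0.19,0],[0,0,0.9],0],
  [[0.138,0.226,0],[0,0,0.9],0],
  [[0.16,0.262,0],[0,0,0.9],0],
])

```text
t: 0.95
tool_pos: [302.6, -293.5, 231.2]
orientation: [1.012, 1.323, -1.012]
contact_force: [1.0, -1.2, 0.3]
gripper_width: 0.002
```

Emit:
play_rows([
  [[0.022,0.036,0],[0,0,0],0],
  [[0.044,0.072,0],[0,0,0],0],
  [[0.066,0.108,0],[0,0,0],0],
  [[0.088,0.144,0],[0,0,0],0],
  [[0.11,0.18,0],[0,0,0],0],
  [[0.125,0.206,0],[0,0,0],0],
  [[0.135,0.221,0],[0,0,0],0],
  [[0.135,0.221,0],[0,0,0],0],
])

```text
t: 1.75
tool_pos: [437.8, -72.4, 231.1]
orientation: [1.009, 1.325, -1.008]
contact_force: [0.2, -1.3, 0.3]
gripper_width: -0.002
```

Run:
```python
from h import *
import cv2
s=arm.observe();print(s['t'],s['tool_pos'],s['orientation'],s['qpos'],s['contact_force'],s['gripper_width'])
np.save('wc1.npy',arm.camera_params("wrist")['world_to_cam'])
cv2.imwrite("pics/wrist1.png",arm.get_image("wrist")[:,:,::-1])
```

```text
1.75 [437.84678638 -72.43824976 231.06823156] [ 1.0088202   1.32497976 -1.00839508] [-3.07326465e-01  1.12914313e-01 -2.66580264e-01  1.19152862e+00
  3.52292752e-04  2.56496397e+00] [ 0.22583894 -1.31937943  0.30112493] -0.0019640603921385544
```

View pics/wrist1.png

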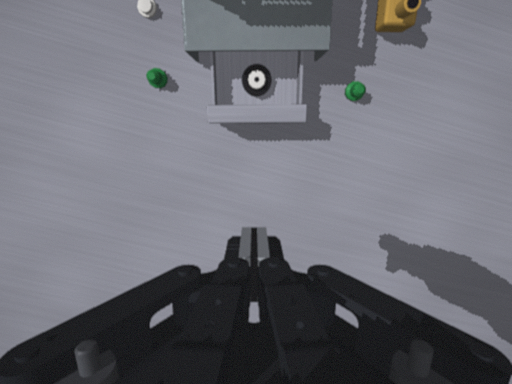

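The drawer is centred ahead of the fingers, with its front between (208,115) and (306,115), and it is square to them. Next I descend and push.

Emit:
play_rows([
  [[0,0,-0.03],[0,0,0],0],
  [[0,0,-0.065],[0,0,0],0],
  [[0,0,-0.1],[0,0,0],0],
  [[0,0,-0.135],[0,0,0],0],
  [[0,0,-0.17],[0,0,0],0],
  [[0,0,-0.195],[0,0,0],0],
  [[0,0,-0.205],[0,0,0],0],
  [[0,0,-0.205],[0,0,0],0],
])

```text
t: 2.6
tool_pos: [435.5, -74.5, 25.3]
orientation: [1.012, 1.326, -1.014]
contact_force: [-0.0, 0.4, 0.8]
gripper_width: 0.002
```

Emit:
play_rows([
  [[0.0096,0.0026,0],[0,0,0],0],
  [[0.0193,0.0053,0],[0,0,0],0],
  [[0.029,0.0079,0],[0,0,0],0],
  [[0.0386,0.0105,0],[0,0,0],0],
  [[0.0483,0.0131,0],[0,0,0],0],
  [[0.0579,0.0158,0],[0,0,0],0],
  [[0.0676,0.0184,0],[0,0,0],0],
  [[0.0772,0.021,0],[0,0,0],0],
])

```text
t: 3.4
tool_pos: [514.5, -52.7, 26.1]
orientation: [1.011, 1.324, -1.012]
contact_force: [-2.0, 0.5, 1.7]
gripper_width: 0.0
```

Emit:
play_rows([
  [[0.0039,0.001,0],[0,0,0],0],
  [[0.0077,0.0021,0],[0,0,0],0],
  [[0.0116,0.0032,0],[0,0,0],0],
  [[0.0154,0.0042,0],[0,0,0],0],
])

```text
t: 3.8
tool_pos: [529.5, -48.9, 26.2]
orientation: [1.011, 1.324, -1.012]
contact_force: [-2.8, 0.3, 0.4]
gripper_width: -0.002
```

Emit:
play_rows([
  [[0.0019,0.0005,0],[0,0,0],0],
  [[0.0039,0.001,0],[0,0,0],0],
])

```text
t: 4.0
tool_pos: [533.4, -47.8, 26.2]
orientation: [1.011, 1.324, -1.012]
contact_force: [-2.4, 0.3, 0.1]
gripper_width: 0.001
```

Emit:
play_rows([
  [[0.0019,0.0005,0],[0,0,0],0],
  [[0.0039,0.001,0],[0,0,0],0],
])

```text
t: 4.2
tool_pos: [537.3, -46.7, 26.2]
orientation: [1.011, 1.324, -1.011]
contact_force: [-3.9, 0.3, 0.3]
gripper_width: 0.0
```

Emit:
play_rows([
  [[0.001,0.0003,0],[0,0,0],0],
  [[0.0019,0.0005,0],[0,0,0],0],
])

```text
t: 4.4
tool_pos: [537.2, -46.7, 26.1]
orientation: [1.009, 1.326, -1.015]
contact_force: [-10.1, -1.2, 7.7]
gripper_width: -0.003
```

Emit:
play_rows([
  [[0.001,0.0003,0],[0,0,0],0],
  [[0.0019,0.0005,0],[0,0,0],0],
])

```text
t: 4.6
tool_pos: [537.2, -46.7, 26.1]
orientation: [1.007, 1.328, -1.018]
contact_force: [-14.2, -3.0, 13.1]
gripper_width: 0.0
```

The tool stopped moving while the force rose, so the drawer is on its hard stop. I back off and rise.

Emit:
play_rows([
  [[-0.0058,-0.0016,0],[0,0,0],0],
  [[-0.0193,-0.0053,0],[0,0,0],0],
  [[-0.0386,-0.0105,0],[0,0,0],0],
  [[-0.0579,-0.0158,0],[0,0,0],0],
  [[-0.0579,-0.0158,0.03],[0,0,0],0],
  [[-0.0579,-0.0158,0.07],[0,0,0],0],
  [[-0.0579,-0.0158,0.11],[0,0,0],0],
  [[-0.0579,-0.0158,0.15],[0,0,0],0],
])

```text
t: 5.4
tool_pos: [484.6, -62.2, 178.5]
orientation: [1.012, 1.32, -1.01]
contact_force: [1.5, -0.4, -0.6]
gripper_width: -0.001
```

Emit:
play_rows([
  [[0,0,0.04],[0,0,0],0],
  [[0.0,0.0,0.08],[0,0,0],0],
  [[0.02,0.0054,0.12],[0,0,0],0],
  [[0.04,0.011,0.12],[0,0,0],0],
  [[0.06,0.0164,0.12],[0,0,0],0],
  [[0.07,0.019,0.12],[0,0,0],0],
  [[0.07,0.019,0.12],[0,0,0],0],
])

```text
t: 6.1
tool_pos: [554.7, -42.7, 295.9]
orientation: [1.011, 1.323, -1.011]
contact_force: [0.3, 0.5, 0.9]
gripper_width: 0.003
```

Run:
```python
from h import *
import cv2
s=arm.observe();print(s['t'],s['tool_pos'],s['orientation'],s['contact_force'])
p,f=cam("wrist")
im=arm.get_image("wrist");cv2.imwrite("pics/wrist2.png",im[:,:,::-1])
np.savez("wc2.npz",M=p['world_to_cam'],f=f,cx=p['cx'],cy=p['cy'])
cv2.imwrite("pics/top2.png",arm.get_image("top")[:,:,::-1])
cv2.imwrite("pics/wrist2z.png",cv2.resize(im[:,:,::-1],(800,600),interpolation=cv2.INTER_CUBIC))
```

```text
6.1 [554.73790629 -42.73259499 295.94715405] [ 1.01107845  1.32255825 -1.01051231] [0.31958604 0.50112039 0.86718035]
```

View pics/wrist2z.png

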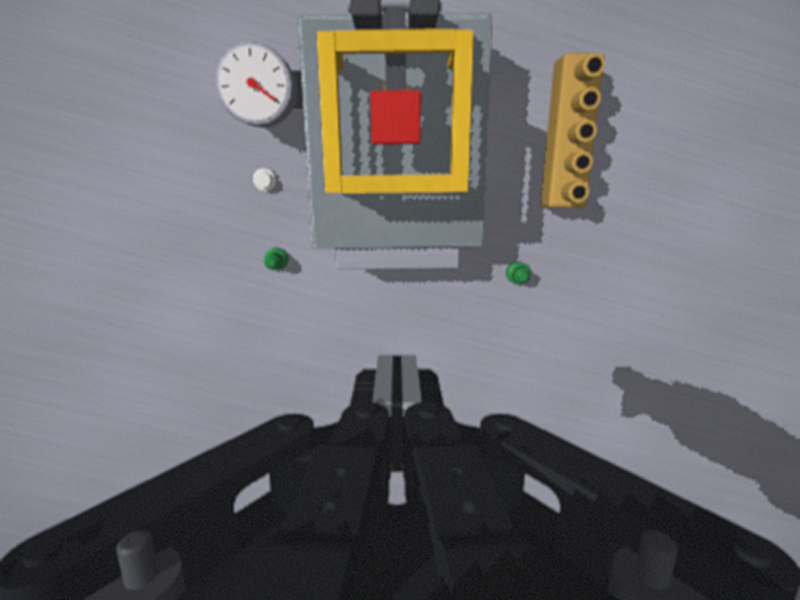

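View pics/top2.png

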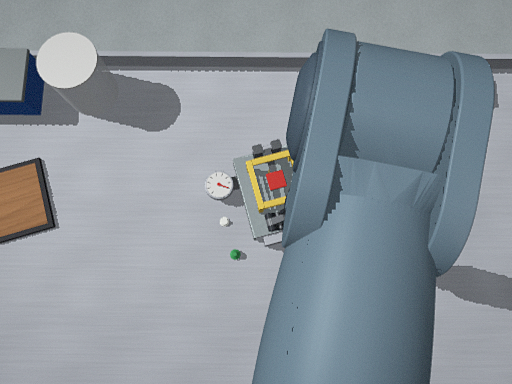

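The drawer front now sits flush at the housing. The frame's outer corners are at about (318,33), (473,30), (467,190) and (326,193), and the paddle is at (395,117). I'll fit the pose from this view.

Run:
```python
from h import *
sg=np.array([[1,1],[1,-1],[-1,-1],[-1,1]])
L=np.r_[np.c_[sg*52,np.full(4,116)],np.c_[sg*40,np.full(4,116)]]
U=(np.array([[318,33],[473,30],[467,190],[326,193],[337,53],[457,51],[452,176],[342,178]])+.5)/1.5625-.5
d=np.load("wc2.npz");c=({'world_to_cam':d['M'],'cx':d['cx'],'cy':d['cy']},float(d['f']))
r=least_squares(lambda q:(proj("w",w(q,L),c)-U).ravel(),[665,-11,.266]);print(r.x,r.fun.reshape(-1,2).round(1).tolist())
P=(np.array([[370,90],[420,90],[420,144],[370,143]])+.5)/1.5625-.5
b=back("w",P,105,c);print(b.round(1),b.mean(0))
T=(np.array([[264,172],[331,162],[346,231],[282,241]])+.5)/4-.5+[200,130]
print(back("top",T,105).mean(0))
```

```text
[ 6.62814957e+02 -1.24934207e+01  2.77703637e-01] [[-0.8, -0.7], [1.0, -0.0], [1.4, 1.8], [-0.3, 1.0], [-0.7, -0.6], [-0.8, -0.3], [0.6, -0.2], [-0.4, -0.6]]
[[675.8  10.4 105. ]
 [685.1 -23.6 105. ]
 [650.7 -33.5 105. ]
 [641.8   1.7 105. ]] [663.34781545 -11.22728515 105.        ]
[662.75620253 -11.10167506 105.        ]
```

Emit:
play_rows([
  [[0.025,0.007,0],[0,0,0],0],
  [[0.055,0.016,0],[0,0,0],0],
  [[0.085,0.025,-0.01],[0,0,0],0],
  [[0.1,0.03,-0.04],[0,0,0],0],
  [[0.105,0.031,-0.08],[0,0,0],0],
  [[0.105,0.031,-0.12],[0,0,0],0],
  [[0.105,0.031,-0.146],[0,0,0],0],
  [[0.105,0.031,-0.146],[0,0,0],0],
])

```text
t: 7.0
tool_pos: [654.1, -11.8, 145.5]
orientation: [1.009, 1.332, -1.017]
contact_force: [-1.4, 0.7, -0.1]
gripper_width: -0.004
```

Run:
```python
from h import *
import cv2
s=arm.observe();print(s['t'],s['tool_pos'],s['orientation'],s['contact_force'],s['qpos'])
a=arm.get_image("scene")[120:300,100:340,::-1]
cv2.imwrite("pics/scene3.png",cv2.resize(a,None,fx=3.3,fy=3.3,interpolation=cv2.INTER_CUBIC))
```

```text
7.0 [654.10482691 -11.78041751 145.54020393] [ 1.00869514  1.33152849 -1.01745024] [-1.3667279   0.70508851 -0.07412625] [-1.14802473e-01  5.82089383e-01  1.84977864e-01  1.18352486e+00
 -2.40941755e-04  2.76183476e+00]
```

View pics/scene3.png

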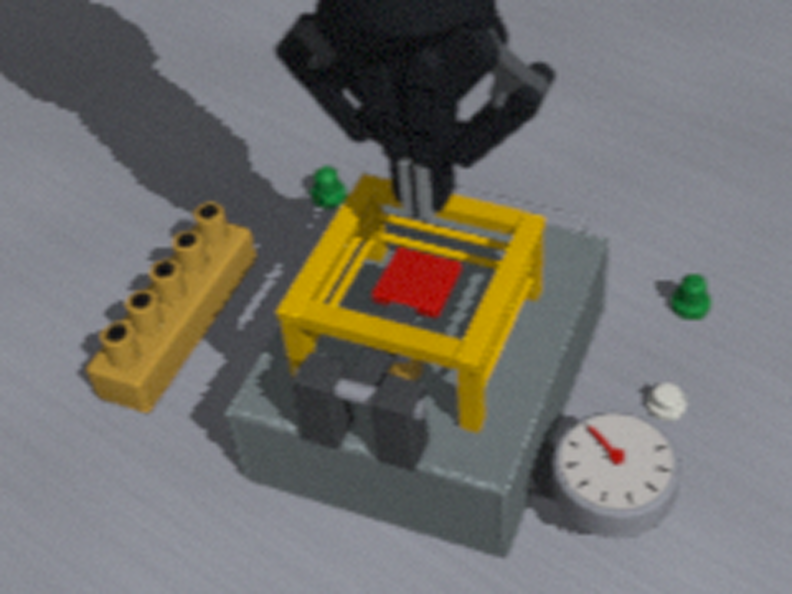

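Run:
```python
from h import *
s=arm.observe();print(s['t'],s['tool_pos'],s['dq'].round(3))
print((proj("scene",s['tool_pos'])-[100,120])*3.3)
```

```text
7.05 [655.91121547 -11.91150922 148.59209258] [ 0.    -0.035  0.087  0.023  0.002  0.   ]
[[421.27654123 201.77368341]]
```

Emit:
play_rows([
  [[0,0,0],[0,0,0],0],
  [[0.0,0.0,-0.01],[0,0,0],0],
  [[0.0,0.0,-0.02],[0,0,0],0],
  [[0,0,-0.03],[0,0,0],0],
  [[0,0,-0.035],[0,0,0],0],
  [[0,0,-0.035],[0,0,0],0],
])

```text
t: 7.65
tool_pos: [657.4, -11.7, 113.8]
orientation: [1.011, 1.325, -1.013]
contact_force: [0.6, 0.5, 0.3]
gripper_width: 0.0
```

Emit:
play_rows([
  [[0.003,0.001,-0.005],[0,0,0],0],
  [[0.003,0.001,-0.01],[0,0,0],0],
  [[0.003,0.001,-0.014],[0,0,0],0],
  [[0.003,0.001,-0.018],[0,0,0],0],
  [[0.003,0.001,-0.022],[0,0,0],0],
])

```text
t: 8.15
tool_pos: [662.2, -10.7, 93.8]
orientation: [1.012, 1.322, -1.01]
contact_force: [0.6, 0.4, 4.0]
gripper_width: -0.003
```

Emit:
play_rows([
  [[0,0,-0.002],[0,0,0],0],
  [[0.0,0.0,-0.004],[0,0,0],0],
])

```text
t: 8.35
tool_pos: [662.4, -10.7, 89.8]
orientation: [1.012, 1.321, -1.01]
contact_force: [1.7, 0.9, 4.7]
gripper_width: 0.001
```

Emit:
play_rows([
  [[0,0,-0.001],[0,0,0],0],
  [[0.0,0.0,-0.002],[0,0,0],0],
])

```text
t: 8.55
tool_pos: [661.8, -10.8, 87.5]
orientation: [1.012, 1.322, -1.011]
contact_force: [0.4, 0.2, 4.3]
gripper_width: 0.003
```

Emit:
play_rows([
  [[0,0,-0.001],[0,0,0],0],
  [[0.0,0.0,-0.002],[0,0,0],0],
])

```text
t: 8.75
tool_pos: [661.5, -10.9, 85.3]
orientation: [1.011, 1.323, -1.011]
contact_force: [1.5, 0.8, 4.6]
gripper_width: 0.001
```

Emit:
play_rows([
  [[0,0,-0.001],[0,0,0],0],
  [[0.0,0.0,-0.002],[0,0,0],0],
])

```text
t: 8.95
tool_pos: [661.6, -10.9, 83.9]
orientation: [1.011, 1.323, -1.011]
contact_force: [-0.9, 0.1, 11.3]
gripper_width: -0.002
```

Emit:
play_rows([
  [[0,0,-0.001],[0,0,0],0],
  [[0.0,0.0,-0.001],[0,0,0],0],
])

```text
t: 9.15
tool_pos: [661.6, -10.9, 83.9]
orientation: [1.012, 1.322, -1.011]
contact_force: [-2.1, 1.6, 11.6]
gripper_width: -0.001
```

Emit:
play_rows([
  [[0,0,-0.001],[0,0,0],0],
  [[0.0,0.0,-0.001],[0,0,0],0],
])

```text
t: 9.35
tool_pos: [661.7, -10.9, 83.7]
orientation: [1.012, 1.321, -1.011]
contact_force: [-3.0, 0.8, 14.5]
gripper_width: 0.004
```

At the stop: z holds at 83.8 mm while the force rises. I withdraw straight up.

Emit:
play_rows([
  [[0,0,0.005],[0,0,0],0],
  [[0,0,0.015],[0,0,0],0],
  [[0,0,0.03],[0,0,0],0],
  [[0,0,0.05],[0,0,0],0],
  [[0,0,0.08],[0,0,0],0],
  [[0,0,0.11],[0,0,0],0],
  [[0,0,0.14],[0,0,0],0],
  [[0,0,0.17],[0,0,0],0],
])

```text
t: 10.15
tool_pos: [660.3, -10.8, 251.8]
orientation: [1.01, 1.325, -1.013]
contact_force: [0.1, 0.9, -0.3]
gripper_width: -0.005
```

Emit:
play_rows([
  [[-0.02,-0.0055,0.03],[0,0,0],0],
  [[-0.05,-0.0137,0.04],[0,0,0],0],
  [[-0.08,-0.022,0.04],[0,0,0],0],
  [[-0.105,-0.029,0.04],[0,0,0],0],
  [[-0.107,-0.03,0.04],[0,0,0],0],
  [[-0.107,-0.03,0.04],[0,0,0],0],
])

```text
t: 10.75
tool_pos: [553.6, -40.9, 291.2]
orientation: [1.012, 1.324, -1.013]
contact_force: [0.3, -0.0, -0.9]
gripper_width: 0.001
```

Run:
```python
from h import *
import cv2
s=arm.observe();print(s['t'],s['tool_pos'],s['contact_force'])
cv2.imwrite("pics/wrist4.png",cv2.resize(arm.get_image("wrist")[:300,:,::-1],None,fx=1.5625,fy=1.5625,interpolation=cv2.INTER_CUBIC))
a=arm.get_image("scene")[155:295,120:330,::-1]
cv2.imwrite("pics/scene4.png",cv2.resize(a,None,fx=3.8,fy=3.8,interpolation=cv2.INTER_CUBIC))
```

```text
10.75 [553.58860242 -40.87379626 291.23590896] [ 0.32793969 -0.03197817 -0.88820341]
```

View pics/wrist4.png

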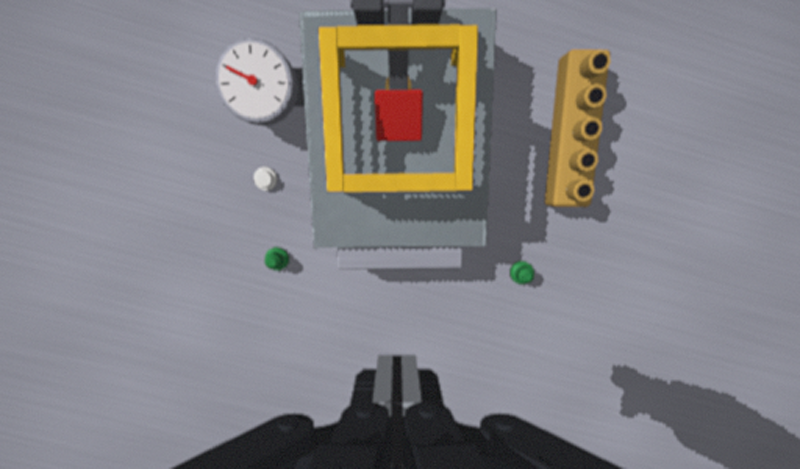

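View pics/scene4.png

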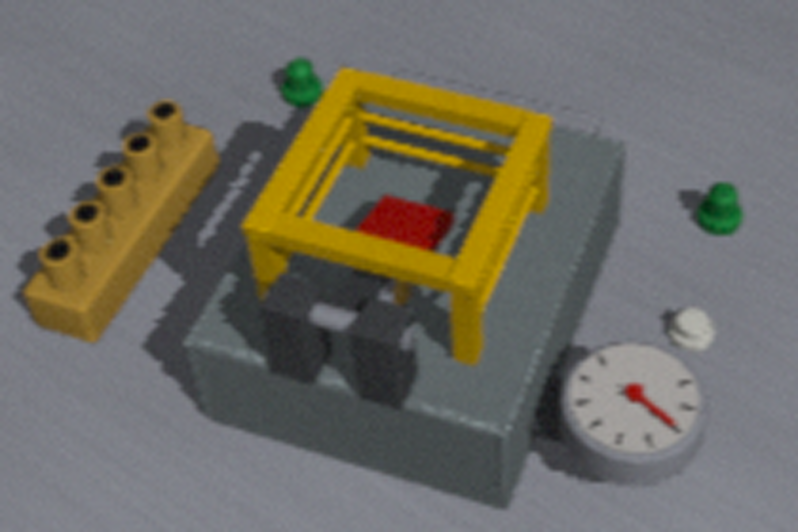

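The drawer front is still flush: (338–462, 258) in the wrist view. The paddle is down and tilted, the pointer has swung to the far side, and the loose parts haven't moved.

Run:
```python
from h import *
print(arm.finish_job())
```

```text
the job is handed in; nothing more can be done
None
```

The drawer is shut and the lever is down at its stop. I handed the job in at about 10.9 s of the 45 s allowed.

- **Drawer:** I pushed it home with the closed fingers. At the stop the tool stood still at x = 537.2 mm while the force along x rose from about 4 N to 14 N. The later pictures show the drawer front flush with the housing, and it looked the same after the lever was pressed.
- **Lever:** I came down through the middle of the window and pressed with 4–5 N. The lever stopped with the tool tip at z = 83.8 mm, where the force rose to about 14 N with almost no further travel. I then withdrew straight up. The last pictures show the paddle low and tilted, and the gauge pointer swung to the far side.
- **Guard and loose parts:** No unexpected force showed near the guard, and by the estimated poses the fingers had about 25 mm clearance to it. By eye, the loose parts stand where they were.

**Disagreement in the checks:** the three camera fits of the guard differed by up to 4 mm in position and 0.014 rad in yaw. That was well inside the clearance.

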